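# Find and mark the high spot of a bent cake-turntable rim

### The job

The metal rim of the cake turntable is bent out of round and rubs. Using the black knob, turn the turntable slowly (never faster than a third of a turn a second) against the spring feeler of the blue gauge, find its one highest spot (there is also a lesser one), bring the middle of that high spot to the feeler and let go of the turntable there. Then mark it: stand the red-capped spice jar upright on the plate, just inside the rim at the feeler, and let go, with the high spot still at the feeler; do not touch the gauge, do not squeeze or wrench the knob hard, and leave the mug and the flat tin where they are.

Things in the scene. Friction and masses are not known exactly. Their poses are not given: they have to be found in the camera images.
- wheel: white turntable plate, 200 mm across; origin on its vertical turning axis, 9 mm below the plate's top, which is 70 mm above the worktop. Turns endlessly either way about its z (up), friction about 0.05 N m, and stays where it is left, also with a swelling at the feeler. The crank knob stands at (0, 75) mm in this frame (along its +y). The stand is fixed to the worktop
- stand: the turntable's fixed grey stand, origin on the turning axis at worktop height. The dark metal rim band round the plate (216 mm across, 12 mm high, 4 mm below the plate's top) has two unmarked smooth swellings: the high spot, 5 mm proud, and a lesser one, 3 mm proud, each reaching 0.4 to 0.5 rad either side of its middle, middles 2.3 rad apart. Their place relative to the knob is new each time
- knob_grip (a point): the black crank knob on the plate, at the height to grip it: round, 20 mm across; its top is 14 mm above this point and the plate 29 mm below it. 75 mm from the turning axis. The knob spins freely on its own upright pin, so a gripper can carry it round the circle without turning; pinch it or push it
- gauge: blue gauge block (26 x 34 mm, top 73 mm above the worktop) on a steel post fixed to the stand; origin at worktop height, 150 mm from the turning axis; its -y points to the axis. It carries the feeler: a steel pin with a red ball, pressed to the rim by a spring (2200 N/m). Must not be touched
- feeler_rest (a point): centre of the red 12 mm feeler ball when it lies on the round rim. It presses there with 1.6 N, on the lesser spot with 8, at the peak of the high spot with 11.7, and rubs (friction 0.45 to 0.75, new each time), so the knob drags with about 1 to 3, 5 to 9 and 8 to 13 N. Climbing adds drag, descending lessens it, so one way it peaks about 0.1 rad too early; the mean of both ways is true
- mark_spot (a point): point on the plate's top where the jar is to stand: 70 mm from the turning axis, straight towards the feeler (fixed to the stand, does not turn with the plate)
- jar: spice jar with a red cap and green label, 45 mm across, 106 mm high, 0.08 to 0.15 kg, standing on the worktop at the start; origin at the centre of its underside, z up. The cap (upper 20 mm) is good to grip
- green_mug: green and white mug, 92 mm across and 93 mm high, a bystander at the right; origin under its centre
- flat_tin: flat tin, 86 mm across and 40 mm high, a bystander at the left rear; origin under its centre
Things that resemble listed ones, but are neither listed nor needed, are in the scene too. Several things look just like the jar: the one meant starts nearest to the robot's base.

How it is judged:
On the way:
1. the middle of the high spot has been brought to the feeler, and the turntable stands still there, let go (contact force between gauge and wheel above 10.5 N and angular speed of wheel below 0.05 rad/s and contact force between the fingers and wheel below 0.1 N), for 0.3 s.
At the end, for the whole second after the job is handed in: The middle of the high spot is at the feeler (it presses with over 10.5 N, about 11.7 N at the very peak; that is about 0.16 rad to either side), the turntable still; the jar stands upright (within 0.1 rad) on the plate within 25 mm of the mark spot, at rest and released (contact force between gauge and wheel above 10.5 N and angular speed of wheel below 0.05 rad/s and distance between jar and mark_spot below 0.025 m and height (world z) of jar above 0.066 m and angle between jar's own z axis and vertical below 0.1 rad and linear speed of jar below 0.02 m/s and contact force between the fingers and jar below 0.1 N); the robot touches nothing.
It fails at once if the turntable is turned faster than a third of a turn a second (with some margin) (angular speed of wheel above 2.4 rad/s).
It fails at once if the robot touches the gauge (contact force between any of the fingers, the arm and gauge above 1 N).
It fails at once if the knob is squeezed, wrenched or pressed hard (the fingers' contact forces on the turntable add up to more than 110 N) (contact force between the fingers and wheel above 110 N).
It fails at once if the mug or the flat tin is moved (distance of any of green_mug, flat_tin from where it was at the start of the episode above 0.02 m).
It also fails if it takes over 72 s, if anything falls off the work surface, if the arm or the gripper's body presses on something with over 40 N, if the wrist force passes 120 N, or if a joint passes its speed limit or range.

### The arm

A 6-joint arm with a two-finger parallel gripper is mounted at the origin on a cart in front of the work surface, level with it; the furniture and walls round the work are solid. World frame = base frame: x ahead of the robot, y to its left, z up, the work surface at z = 0. Lengths are in m, angles in rad, forces in N, time in s.
With the tool pointing down it reaches from about 0.275 to 0.775 m from the base axis. Payload 14.6 kg.
Tool frame: the origin (TCP) lies on the mounting face of the last link; the fingertips stand 173 mm ahead of it and the grasp point (between the pads) lies 155 mm ahead of it; z points along the fingers, y is the line along which they close (so a half turn about z gives the same grasp; the last joint's range is limited). The gripper opens to 85 mm and grips with 20 to 120 N. Pads are 22 mm wide; open, the fingers measure 114 mm over their backs; the gripper's body (76 mm by 85 mm) begins 54 mm behind the grasp point. The pads swing forward as they close: fully open they stand 13 mm farther back than shut.
Start: joints at [-1.471, 0.263, -0.048, 1.259, 0, 1.415], TCP at [0.132, -0.508, 0.405] pointing down, gripper open.
Joint ranges: [-2.65, 2.65], [-0.89, 1.7], [-1.18, 1.37], [-2.13, 2.11], [-1.35, 1.29], [-3.14, 3.14]. Speed limits (rad/s): [1.89, 1.89, 2.57, 2.79, 3.14, 3.14].

### API

Orientations are given as a rotation vector (axis times angle).
In Python, from rig import r, vision gives the robot as it stands. The module is installed in compiled form; this text tells all that it offers.
- The arm moves only by the tool play_rows, never from a script. Its argument "series" is a list of rows, each a list of 6 numbers: the shift along the world's x, y, z scaled (see below), then the turn, a rotation vector about the world's x, y, z scaled (see below). A call has 1 to 12 rows; each row shifts and turns the commanded pose from where the row before left it; what a row does not reach is not made up. The controller multiplies each number of a shift by 0.025 m and each number of a turn by pi/2 rad. A row lasts 1/10 s, in which the tool goes at most 50 mm and 8.59 degrees, less where a joint would pass 70% of its speed; a pose out of reach is approached as far as the arm can. A call with a number of a shift or a turn outside -1 to 1 is refused whole. A call with a gripper value outside its range is refused whole. "grip" is the opening, from 0 (shut) to 1 (fully open), set as the call begins (left out, the last holds). The fingers move at their own pace and stop on an object; the grip force is fixed at half the most. Time passes only in rows, so rows that do not move let the fingers close. It gives the time, the measured TCP pose, the force, the opening and the grip force at its end, in the units of the state.
- r.get_obs(): the state, without advancing time (a new reading comes with each control period).
- vision.grab_frame(name): name is "scene" or "top" or "wrist"; returns the picture (400x640x3 uint8, blue, green, red); there is no depth.
- vision.calibration(name): a dict with "mtx" (3x3 intrinsics, pixels), "R" (3x3) and "t" (3): a world point X has camera coordinates R X + t. Camera axes: x right, y down, z forward; pixel columns grow to the right and rows downward; lengths in m; the calibration is good to about 2 mm. A picture is of the moment at which its call begins: read the wrist's pose just before it. calibration takes no time and is no camera call; for the wrist camera it gives the pose at the moment of the call.
- r.job_done(): hands the job in; it is judged then, once.
The state is a dict: "clock": time; "q": joint angles; "joint_vel": joint speeds; "effort": joint torques, N m; "ee_pos": TCP position; "eef_rot": TCP orientation; "ft_force": force on the tool from outside, world axes, zero at the start; "torque": the same for the moment, N m; "opening": finger opening in m; "grip_force": force on a finger pad.
Only numpy, scipy, OpenCV 4.12 (cv2) and the standard library are available. Lean on these libraries where they do the work, as an engineer would, in place of code of your own. Each camera call takes 0.05 s, during which the arm holds its last target. There are 200 camera calls.

## Working session

There is one attempt and no reset: what is moved stays moved. The work goes in short steps, Python scripts to look and compute and a tool call to move; the robot and the scene stay as the last step left them, time stands still between calls to the robot, and variables do not carry over. Pictures are saved under pics/ and viewed, at most 10 in all, crops included, and the job is handed in when it is done.

Besides the shell and the picture viewer there is one more tool, called after "Emit:" as name(argument=value, ...), one argument or row to a line, values as JSON. play_rows: Moves the arm, as the interface text tells. Its arguments: {"type":"object","properties":{"series":{"type":"array","items":{"type":"array","items":{"type":"number","minimum":-1,"maximum":1}}},"grip":{"type":"number"}},"required":["series"]}

```bash
mkdir -p pics && cat > h.py <<'E'
from rig import r, vision
import numpy as np, cv2
def px2w(name,u,v,z):
    c=vision.calibration(name);K,R,t=map(np.array,(c["mtx"],c["R"],c["t"]));t=t.ravel()
    d=R.T@np.linalg.inv(K)@np.array([u,v,1.]);o=-R.T@t
    return o+d*(z-o[2])/d[2]
def w2px(name,X):
    c=vision.calibration(name);p=np.array(c["mtx"])@(np.array(c["R"])@np.array(X)+np.array(c["t"]).ravel());return p[:2]/p[2]
E
python3 - <<'E'
from h import *
for n in("top","scene"):
    cv2.imwrite(f"pics/{n}1.png",vision.grab_frame(n))
o=r.get_obs();print(o)
E
```

```text
{'clock': 0.1, 'q': array([-1.47129651e+00,  2.63477095e-01, -4.88102004e-02,  1.25937472e+00,
        5.97638183e-06,  1.41552485e+00]), 'joint_vel': array([-0.00033869, -0.00154402,  0.00215076, -0.00130088, -0.00071519,
       -0.00054638]), 'effort': array([ 3.43275977e-03, -6.38576031e+01,  3.85062361e+01,  1.00095544e-02,
       -4.46103741e-05, -3.24282681e-07]), 'ee_pos': array([ 0.13231691, -0.50799249,  0.40429529]), 'eef_rot': array([-3.11527946e+00, -3.99002447e-01, -4.72857061e-05]), 'ft_force': array([-0.86522104, -0.03611836, -0.4785192 ]), 'torque': array([-0.00628971,  0.00085037, -0.01662626]), 'grip_force': 0.0, 'opening': 0.08564322163954456}
```

View pics/top1.png

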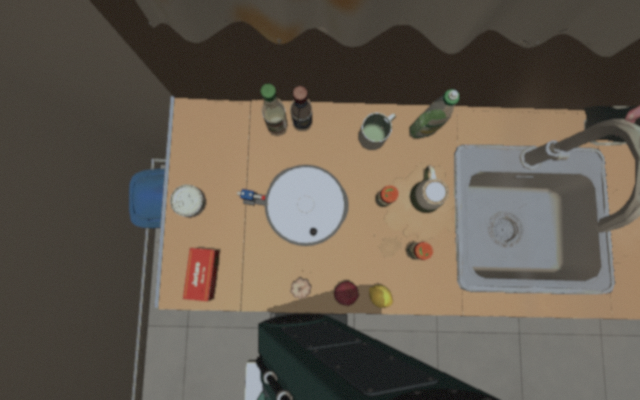

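View pics/scene1.png

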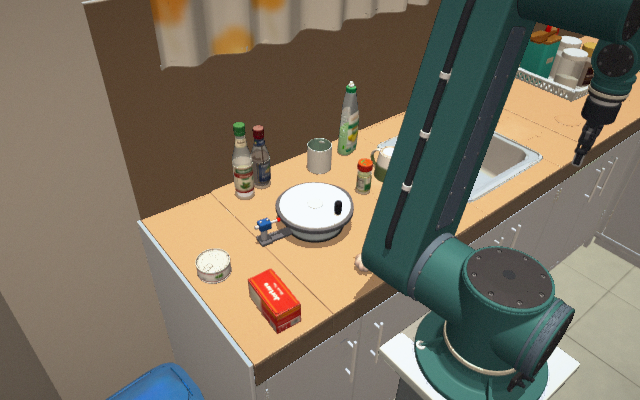

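The top view shows the turntable at (306,205), knob at (313,231), gauge at (249,196) and tin at (187,200). There are two jar candidates, red-capped at (388,195) and (422,250), and the mug is at (432,194). Next I'll locate them and check a close crop.

```bash
python3 - <<'E'
from h import *
P=dict(axis=(306,205,.07),knob=(313,231,.113),gauge=(246,196,.073),jarA=(388,195,.106),jarB=(422,250,.106),mug=(432,194,.093),tin=(187,200,.04),yel=(381,296,.05),edge=(306,312,0))
for k,(u,v,z) in P.items():
    p=px2w("top",u,v,z);print(k,p.round(3),np.hypot(*p[:2]).round(3))
im=cv2.imread("pics/top1.png")
a=cv2.resize(im[150:300,180:460],None,fx=2.8,fy=2.8,interpolation=cv2.INTER_CUBIC)
cv2.imwrite("pics/crop1.png",a)
c=vision.calibration("top");print(c); print(w2px("top",[0,0,0]))
E
```

```text
axis [0.56  0.011 0.07 ] 0.56
knob [ 0.49  -0.009  0.113] 0.49
gauge [0.579 0.167 0.073] 0.603
jarA [ 0.586 -0.196  0.106] 0.618
jarB [ 0.45  -0.28   0.106] 0.53
mug [ 0.593 -0.312  0.093] 0.67
tin [0.57 0.33 0.04] 0.658
yel [ 0.331 -0.188  0.05 ] 0.381
edge [0.28  0.004 0.   ] 0.28
{'mtx': array([[386.33314036,   0.        , 316.29547926],
       [  0.        , 386.33314036, 200.97074839],
       [  0.        ,   0.        ,   1.        ]]), 'R': array([[ 0.02252284, -0.9996605 ,  0.01309949],
       [-0.99012924, -0.02411732, -0.13806683],
       [ 0.13833588, -0.00986053, -0.99033628]]), 't': array([-0.02963197,  0.57496975,  0.99723805])}
[304.81595986 423.71582849]
```

View pics/crop1.png

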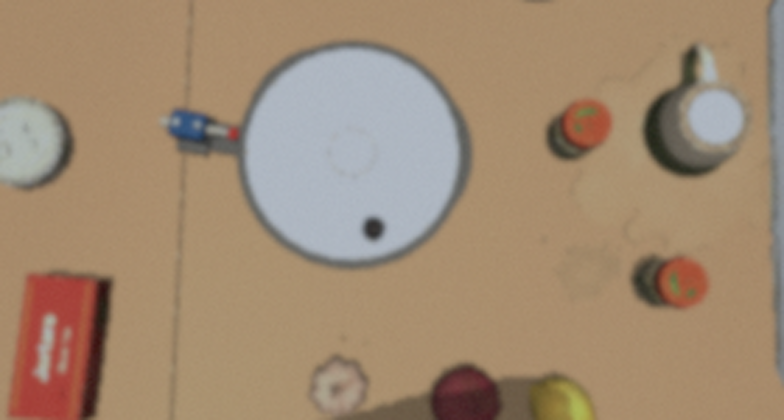

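```bash
python3 - <<'E'
from h import *
P=dict(axis=(305.9,203.8,.07),knob=(313.2,231.4,.113),gauge=(246.8,194.6,.073),ball=(263.6,197.1,.06),jarB=(424.3,250.4,.106))
W={k:px2w("top",*v) for k,v in P.items()}
for k in W: d=W[k]-W["axis"];print(k,W[k].round(4),np.hypot(*d[:2]).round(4),np.degrees(np.arctan2(d[1],d[0])).round(1))
c=vision.calibration("wrist");R=np.array(c["R"]);C=-R.T@np.array(c["t"]).ravel();print("cam",C,"axis",R[2],"x",R[0],c["mtx"][0])
E
```

```text
axis [0.5632 0.011  0.07  ] 0.0 0.0
knob [ 0.4894 -0.0095  0.113 ] 0.0767 -164.5
gauge [0.5832 0.1651 0.073 ] 0.1554 82.6
ball [0.5796 0.1229 0.06  ] 0.1131 81.7
jarB [ 0.4492 -0.2858  0.106 ] 0.318 -111.0
cam [ 0.21042124 -0.48824678  0.37409651] axis [-0.30612664 -0.07964456 -0.94865337] x [ 2.53007527e-01 -9.67464219e-01 -4.20688912e-04] [298.08364535   0.         323.82453185]
```

Axis is about (0.563, 0.011) with the feeler at 82°. The knob radius (77 mm), ball radius (113 mm) and cap height all fit the given sizes. Jar B is nearest the base (0.53 m against 0.62 m). I'll set out now and stop to the side of the plate to look at the rim.

Emit:
play_rows(
  series=[
    [0.96,0.87,0,0,0,0.094],
    [0.96,0.87,0,0,0,0.094],
    [0.96,0.87,0,0,0,0.094],
    [0.96,0.87,0,0,0,0.094],
    [0.96,0.87,0,0,0,0.094],
    [0.96,0.87,0,0,0,0.094],
    [0.96,0.87,0,0,0,0.094],
    [0.96,0.87,0,0,0,0.094],
    [0.96,0.87,0,0,0,0.094],
    [0.96,0.87,0,0,0,0.094],
    [0.96,0.87,0,0,0,0.094],
    [0.96,0.87,0,0,0,0.094],
  ],
)

```text
clock: 1.3
ee_pos: [0.4212, -0.2459, 0.4045]
eef_rot: [-1.654, -2.671, -0.0]
ft_force: [-0.7, -1.4, 0.6]
opening: 0.0855
grip_force: 0.0
```

Emit:
play_rows(
  series=[
    [0.96,0.87,0,0,0,0.094],
    [0.96,0.87,0,0,0,0.094],
    [0.96,0.87,0,0,0,0.094],
    [0.96,0.87,0,0,0,0.094],
    [0.96,0.87,0,0,0,0.094],
    [0,0,0,0,0,0.094],
    [0,0,0,0,0,0.094],
    [0,0,0,0,0,0.094],
    [0,0,0,0,0,0.094],
    [0,0,0,0,0,0],
  ],
)

```text
clock: 2.3
ee_pos: [0.5403, -0.1382, 0.4044]
eef_rot: [0.339, -3.123, -0.0]
ft_force: [-0.0, -0.4, -0.0]
opening: 0.0855
grip_force: 0.0
```

```bash
python3 - <<'E'
from h import *
im=vision.grab_frame("wrist");cv2.imwrite("pics/w1.png",im)
c=vision.calibration("wrist");np.savez("w1.npz",**c)
o=r.get_obs();print(o["q"].round(3),o["ee_pos"],o["eef_rot"])
A=[.563,.011,.07];print(w2px("wrist",A))
E
```

```text
[-0.397  0.32   0.034  1.285  0.    -0.607] [ 0.54029396 -0.1382771   0.40445381] [ 3.30449986e-01 -3.12371536e+00 -3.95429895e-04]
[451.44660401 231.40233655]
```

View pics/w1.png

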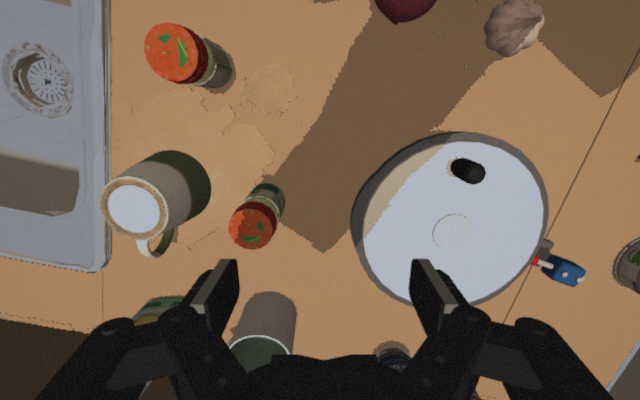

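The wrist view shows the turntable with knob top at (470,171) and gauge at (563,269). The jar at (185,53) has a red cap and green label, and the lookalike is at (255,222). I'll unwrap the rim in polar form to look for the swellings.

```bash
cat >> h.py <<'E'
def unwrap(im,c,ax,z=.066,r0=.085,r1=.125):
    K,R,t=np.array(c["mtx"]),np.array(c["R"]),np.array(c["t"]).ravel()
    th=np.radians(np.arange(-180,180,.5));rr=np.linspace(r1,r0,280)
    T,RR=np.meshgrid(th,rr)
    X=np.stack([ax[0]+RR*np.cos(T),ax[1]+RR*np.sin(T),np.full_like(T,z)],-1)
    p=(X@R.T+t)@K.T;p=(p[...,:2]/p[...,2:]).astype(np.float32)
    o=cv2.remap(im,p[...,0],p[...,1],cv2.INTER_CUBIC)
    for a in range(0,720,60): cv2.line(o,(a,0),(a,8),(255,0,255),1);cv2.putText(o,str(a//2-180),(a+2,20),0,.4,(255,0,255),1)
    for rr_ in (.1,.108):
        y=int((r1-rr_)/(r1-r0)*279);o[y,::6]=(0,255,0)
    return o
E
python3 - <<'E'
from h import *
im=cv2.imread("pics/w1.png");c=np.load("w1.npz")
cv2.imwrite("pics/u1.png",np.vstack([unwrap(im,c,(.563,.011),z) for z in (.066,.07)]))
E
```

```text
(no output)
```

View pics/u1.png

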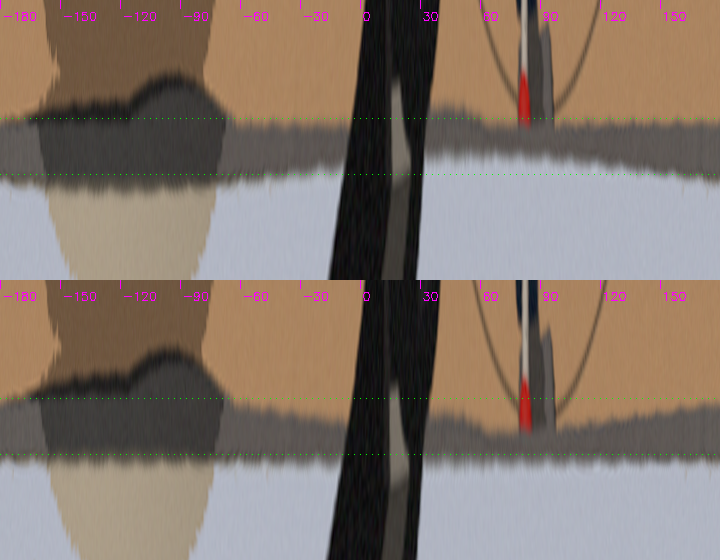

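The unwrap shows the feeler at about 81.5°. The high spot is at about −94° (6 mm proud), and the lesser one is near +37°, 2.3 rad away as stated. Turning about −184° brings the high spot round without crossing the lesser one. I'll cage the knob loosely, since the fixed 60 N grip on both fingers would exceed 110 N.

Emit:
play_rows(
  series=[
    [-0.335,0.862,-0.4,0,0,0.03],
    [-0.335,0.862,-0.4,0,0,0.03],
    [-0.335,0.862,-0.4,0,0,0.03],
    [-0.335,0.862,-0.4,0,0,0.03],
    [-0.335,0.862,-0.4,0,0,0.03],
    [-0.335,0.862,-0.4,0,0,0.03],
    [0,0,-0.88,0,0,0],
    [0,0,-0.88,0,0,0],
    [0,0,-0.88,0,0,0],
    [0,0,-0.88,0,0,0],
    [0,0,0,0,0,0],
  ],
)

```text
clock: 3.45
ee_pos: [0.4892, -0.0089, 0.2547]
eef_rot: [0.765, -3.043, -0.003]
ft_force: [-0.5, 0.1, -0.0]
opening: 0.085
grip_force: 0.0
```

Emit:
play_rows(
  series=[
    [0,0,0,0,0,0],
    [0,0,0,0,0,0],
    [0,0,0,0,0,0],
    [0,0,0,0,0,0],
  ],
  grip=0.4,
)

```text
clock: 3.85
ee_pos: [0.4903, -0.009, 0.2574]
eef_rot: [-0.771, 3.044, -0.001]
ft_force: [0.4, 0.5, 0.2]
opening: 0.0343
grip_force: 0.0
```

```bash
python3 - <<'E'
from h import *
im=vision.grab_frame("wrist");cv2.imwrite("pics/w2.png",im)
o=r.get_obs();print(o["q"].round(3),o["ee_pos"],o["eef_rot"],o["opening"],o["clock"])
R,_=cv2.Rodrigues(o["eef_rot"]);print("tool y deg",np.degrees(np.arctan2(R[1,1],R[0,1])))
print("knob px expected",w2px("wrist",[.4907,-.009,.113]))
E
```

```text
[-0.185  0.301 -0.421  0.848  0.    -0.681] [ 0.49019974 -0.00903889  0.25720011] [-7.71494004e-01  3.04457033e+00 -5.55136477e-04] 0.03442977164736045 3.9
tool y deg 118.43887086109083
knob px expected [324.52226563 295.37042734]
```

View pics/w2.png

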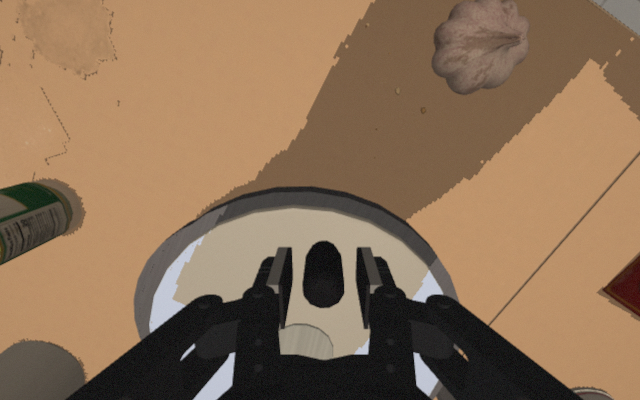

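Knob top at (322,290), centred between the pads at 285 and 365. I'll close to a loose cage and work out the circle rows.

```bash
python3 - <<'E'
import numpy as np
def rows(a0,n,s,rad=.0755):
    th=np.radians(a0+s*np.arange(n+1));p=rad*np.c_[np.cos(th),np.sin(th)]/.025
    p=p.round(2);return [[round(float(x),2),round(float(y),2),0,0,0,round(s/90,4)] for x,y in np.diff(p,axis=0)]
a=-164.6
for i in range(2): print(rows(a-60*i,12,-5))
for k in range(16): print(-120-5*(k+1),rows(a-120-5*k,1,-5)[0])
E
```

```text
[[-0.06, 0.25, 0, 0, 0, -0.0556], [-0.04, 0.27, 0, 0, 0, -0.0556], [-0.01, 0.26, 0, 0, 0, -0.0556], [0.01, 0.26, 0, 0, 0, -0.0556], [0.03, 0.26, 0, 0, 0, -0.0556], [0.06, 0.26, 0, 0, 0, -0.0556], [0.07, 0.25, 0, 0, 0, -0.0556], [0.1, 0.25, 0, 0, 0, -0.0556], [0.12, 0.23, 0, 0, 0, -0.0556], [0.14, 0.22, 0, 0, 0, -0.0556], [0.16, 0.22, 0, 0, 0, -0.0556], [0.18, 0.19, 0, 0, 0, -0.0556]]
[[0.19, 0.18, 0, 0, 0, -0.0556], [0.21, 0.16, 0, 0, 0, -0.0556], [0.22, 0.14, 0, 0, 0, -0.0556], [0.23, 0.13, 0, 0, 0, -0.0556], [0.25, 0.1, 0, 0, 0, -0.0556], [0.25, 0.08, 0, 0, 0, -0.0556], [0.25, 0.06, 0, 0, 0, -0.0556], [0.27, 0.04, 0, 0, 0, -0.0556], [0.26, 0.01, 0, 0, 0, -0.0556], [0.26, -0.01, 0, 0, 0, -0.0556], [0.26, -0.03, 0, 0, 0, -0.0556], [0.26, -0.06, 0, 0, 0, -0.0556]]
-125 [0.25, -0.07, 0, 0, 0, -0.0556]
-130 [0.25, -0.1, 0, 0, 0, -0.0556]
-135 [0.23, -0.12, 0, 0, 0, -0.0556]
-140 [0.22, -0.14, 0, 0, 0, -0.0556]
-145 [0.22, -0.16, 0, 0, 0, -0.0556]
-150 [0.19, -0.18, 0, 0, 0, -0.0556]
-155 [0.18, -0.19, 0, 0, 0, -0.0556]
-160 [0.16, -0.21, 0, 0, 0, -0.0556]
-165 [0.14, -0.22, 0, 0, 0, -0.0556]
-170 [0.13, -0.23, 0, 0, 0, -0.0556]
-175 [0.1, -0.25, 0, 0, 0, -0.0556]
-180 [0.08, -0.25, 0, 0, 0, -0.0556]
-185 [0.06, -0.25, 0, 0, 0, -0.0556]
-190 [0.04, -0.27, 0, 0, 0, -0.0556]
-195 [0.01, -0.26, 0, 0, 0, -0.0556]
-200 [-0.01, -0.26, 0, 0, 0, -0.0556]
```

Emit:
play_rows(
  series=[
    [0,0,0,0,0,0],
    [0,0,0,0,0,0],
    [0,0,0,0,0,0],
  ],
  grip=0.27,
)

```text
clock: 4.2
ee_pos: [0.4901, -0.009, 0.2567]
eef_rot: [-0.772, 3.045, -0.0]
ft_force: [0.5, 0.2, -0.1]
opening: 0.0229
grip_force: 0.0
```

Emit:
play_rows(
  series=[
    [-0.06,0.25,0,0,0,-0.0556],
    [-0.04,0.27,0,0,0,-0.0556],
    [-0.01,0.26,0,0,0,-0.0556],
    [0.01,0.26,0,0,0,-0.0556],
    [0.03,0.26,0,0,0,-0.0556],
    [0.06,0.26,0,0,0,-0.0556],
  ],
)

```text
clock: 4.8
ee_pos: [0.4898, 0.0301, 0.2567]
eef_rot: [-0.049, -3.141, 0.001]
ft_force: [-0.2, -2.8, 1.1]
opening: 0.0231
grip_force: 1.3
```

Emit:
play_rows(
  series=[
    [0.07,0.25,0,0,0,-0.0556],
    [0.1,0.25,0,0,0,-0.0556],
    [0.12,0.23,0,0,0,-0.0556],
    [0.14,0.22,0,0,0,-0.0556],
    [0.16,0.22,0,0,0,-0.0556],
    [0.18,0.19,0,0,0,-0.0556],
  ],
)

```text
clock: 5.4
ee_pos: [0.509, 0.0641, 0.2567]
eef_rot: [-0.861, -3.021, 0.001]
ft_force: [-0.6, -2.3, 2.1]
opening: 0.0228
grip_force: 1.3
```

```bash
python3 - <<'E'
from h import *
o=r.get_obs();d=o["ee_pos"][:2]-[.563,.011];print(np.hypot(*d),np.degrees(np.arctan2(d[1],d[0])),o["q"].round(2),o["ft_force"],o["torque"])
E
```

```text
0.0757352049045208 135.45234918883645 [-0.03  0.34 -0.37  0.87 -0.    0.52] [-0.64709456 -2.29256726  2.10330993] [-0.47588797  0.32536819 -0.00100613]
```

Emit:
play_rows(
  series=[
    [0.19,0.18,0,0,0,-0.0556],
    [0.21,0.16,0,0,0,-0.0556],
    [0.22,0.14,0,0,0,-0.0556],
    [0.23,0.13,0,0,0,-0.0556],
    [0.25,0.1,0,0,0,-0.0556],
    [0.25,0.08,0,0,0,-0.0556],
  ],
)

```text
clock: 6.0
ee_pos: [0.5428, 0.0838, 0.2566]
eef_rot: [-1.614, -2.695, 0.001]
ft_force: [-2.7, -0.6, 1.2]
opening: 0.023
grip_force: 1.3
```

Emit:
play_rows(
  series=[
    [0.25,0.06,0,0,0,-0.0556],
    [0.27,0.04,0,0,0,-0.0556],
    [0.26,0.01,0,0,0,-0.0556],
    [0.26,-0.01,0,0,0,-0.0556],
    [0.26,-0.03,0,0,0,-0.0556],
    [0.26,-0.06,0,0,0,-0.0556],
  ],
)

```text
clock: 6.6
ee_pos: [0.5818, 0.084, 0.2566]
eef_rot: [-2.256, -2.185, 0.001]
ft_force: [-2.1, 1.2, 1.9]
opening: 0.0228
grip_force: 1.3
```

Emit:
play_rows(
  series=[
    [0.25,-0.07,0,0,0,-0.0556],
    [0.25,-0.1,0,0,0,-0.0556],
    [0.23,-0.12,0,0,0,-0.0556],
    [0.22,-0.14,0,0,0,-0.0556],
    [0.22,-0.16,0,0,0,-0.0556],
    [0.19,-0.18,0,0,0,-0.0556],
  ],
)

```text
clock: 7.2
ee_pos: [0.6158, 0.0648, 0.2566]
eef_rot: [-2.745, -1.526, 0.001]
ft_force: [-2.2, 1.2, 1.9]
opening: 0.0231
grip_force: 1.3
```

Emit:
play_rows(
  series=[
    [0.18,-0.19,0,0,0,-0.0556],
  ],
)

```text
clock: 7.3
ee_pos: [0.6203, 0.06, 0.2566]
eef_rot: [-2.809, -1.405, 0.001]
ft_force: [-2.0, 2.0, 1.9]
opening: 0.0228
grip_force: 1.3
```

Emit:
play_rows(
  series=[
    [0.16,-0.21,0,0,0,-0.0556],
  ],
)

```text
clock: 7.4
ee_pos: [0.6243, 0.0548, 0.2566]
eef_rot: [-2.868, -1.281, 0.001]
ft_force: [-2.0, 0.8, 1.2]
opening: 0.0233
grip_force: 1.3
```

Emit:
play_rows(
  series=[
    [0.14,-0.22,0,0,0,-0.0556],
  ],
)

```text
clock: 7.5
ee_pos: [0.6277, 0.0493, 0.2565]
eef_rot: [-2.921, -1.154, 0.001]
ft_force: [-3.6, 4.8, 3.5]
opening: 0.0233
grip_force: 3.1
```

Emit:
play_rows(
  series=[
    [0.13,-0.23,0,0,0,-0.0556],
  ],
)

```text
clock: 7.6
ee_pos: [0.6307, 0.0438, 0.2565]
eef_rot: [-2.967, -1.026, 0.001]
ft_force: [-5.7, 7.8, 4.6]
opening: 0.0233
grip_force: 4.9
```

Emit:
play_rows(
  series=[
    [0.1,-0.25,0,0,0,-0.0556],
  ],
)

```text
clock: 7.7
ee_pos: [0.633, 0.0379, 0.2565]
eef_rot: [-3.008, -0.896, 0.002]
ft_force: [-6.9, 10.6, 5.6]
opening: 0.023
grip_force: 6.1
```

Emit:
play_rows(
  series=[
    [0.08,-0.25,0,0,0,-0.0556],
  ],
)

```text
clock: 7.8
ee_pos: [0.6349, 0.0319, 0.2565]
eef_rot: [-3.044, -0.764, 0.002]
ft_force: [-6.5, 12.4, 6.2]
opening: 0.023
grip_force: 6.9
```

Emit:
play_rows(
  series=[
    [0.06,-0.25,0,0,0,-0.0556],
  ],
)

```text
clock: 7.9
ee_pos: [0.6364, 0.0257, 0.2566]
eef_rot: [-3.074, -0.63, 0.002]
ft_force: [-5.4, 13.0, 6.4]
opening: 0.0233
grip_force: 7.1
```

Emit:
play_rows(
  series=[
    [0.04,-0.27,0,0,0,-0.0556],
  ],
)

```text
clock: 8.0
ee_pos: [0.6375, 0.0191, 0.2566]
eef_rot: [-3.098, -0.496, 0.001]
ft_force: [-4.6, 13.0, 4.4]
opening: 0.0229
grip_force: 6.9
```

Emit:
play_rows(
  series=[
    [0.01,-0.26,0,0,0,-0.0556],
  ],
)

```text
clock: 8.1
ee_pos: [0.6379, 0.0125, 0.2566]
eef_rot: [-3.117, -0.36, 0.001]
ft_force: [-2.5, 12.7, 3.4]
opening: 0.0234
grip_force: 6.2
```

Emit:
play_rows(
  series=[
    [-0.01,-0.26,0,0,0,-0.04],
  ],
)

```text
clock: 8.2
ee_pos: [0.6378, 0.0059, 0.2566]
eef_rot: [-3.127, -0.262, 0.001]
ft_force: [-1.0, 9.7, 3.0]
opening: 0.023
grip_force: 5.2
```

Emit:
play_rows(
  series=[
    [-0.03,-0.26,0,0,0,0],
  ],
)

```text
clock: 8.3
ee_pos: [0.6372, -0.0008, 0.2566]
eef_rot: [-3.128, -0.263, 0.0]
ft_force: [-0.8, 7.3, 2.2]
opening: 0.0229
grip_force: 4.0
```

Emit:
play_rows(
  series=[
    [-0.06,-0.26,0,0,0,0],
  ],
)

```text
clock: 8.4
ee_pos: [0.6357, -0.0075, 0.2566]
eef_rot: [-3.128, -0.267, 0.0]
ft_force: [-0.1, 6.4, 2.1]
opening: 0.0231
grip_force: 2.7
```

Emit:
play_rows(
  series=[
    [-0.08,-0.25,0,0,0,0],
    [-0.1,-0.24,0,0,0,0],
  ],
)

```text
clock: 8.6
ee_pos: [0.6312, -0.0204, 0.2566]
eef_rot: [-3.13, -0.266, 0.0]
ft_force: [0.2, 3.4, 0.7]
opening: 0.023
grip_force: 1.5
```

Emit:
play_rows(
  series=[
    [0.1,0.24,0,0,0,0],
    [0.08,0.25,0,0,0,0],
  ],
)

```text
clock: 8.8
ee_pos: [0.6362, -0.0082, 0.2568]
eef_rot: [3.129, 0.264, 0.0]
ft_force: [0.2, -7.5, -0.5]
opening: 0.0228
grip_force: 3.6
```

Emit:
play_rows(
  series=[
    [0.06,0.26,0,0,0,0],
  ],
)

```text
clock: 8.9
ee_pos: [0.6379, -0.0015, 0.2568]
eef_rot: [3.128, 0.264, 0.001]
ft_force: [1.2, -11.4, -0.3]
opening: 0.0228
grip_force: 5.5
```

Emit:
play_rows(
  series=[
    [0.03,0.26,0,0,0,0],
  ],
)

```text
clock: 9.0
ee_pos: [0.6388, 0.0049, 0.2568]
eef_rot: [3.127, 0.264, 0.001]
ft_force: [2.0, -13.1, -0.4]
opening: 0.0231
grip_force: 6.5
```

Emit:
play_rows(
  series=[
    [0.01,0.26,0,0,0,0.04],
  ],
)

```text
clock: 9.1
ee_pos: [0.639, 0.0113, 0.2568]
eef_rot: [3.117, 0.363, 0.001]
ft_force: [2.1, -14.4, -1.2]
opening: 0.023
grip_force: 7.1
```

Emit:
play_rows(
  series=[
    [-0.01,0.26,0,0,0,0.0556],
  ],
)

```text
clock: 9.2
ee_pos: [0.6388, 0.0177, 0.2568]
eef_rot: [3.097, 0.502, 0.001]
ft_force: [3.7, -13.9, -2.1]
opening: 0.0232
grip_force: 7.1
```

Emit:
play_rows(
  series=[
    [-0.04,0.27,0,0,0,0.0556],
  ],
)

```text
clock: 9.3
ee_pos: [0.638, 0.0244, 0.2568]
eef_rot: [3.072, 0.638, 0.001]
ft_force: [5.6, -13.2, -1.8]
opening: 0.023
grip_force: 6.9
```

Emit:
play_rows(
  series=[
    [-0.06,0.25,0,0,0,0.0556],
  ],
)

```text
clock: 9.4
ee_pos: [0.6365, 0.0309, 0.2568]
eef_rot: [3.042, 0.772, 0.002]
ft_force: [6.1, -10.8, -2.2]
opening: 0.0232
grip_force: 6.1
```

Emit:
play_rows(
  series=[
    [-0.08,0.25,0,0,0,0.0556],
  ],
)

```text
clock: 9.5
ee_pos: [0.6345, 0.0373, 0.2568]
eef_rot: [3.005, 0.904, 0.002]
ft_force: [4.6, -8.9, -1.5]
opening: 0.0231
grip_force: 5.1
```

Emit:
play_rows(
  series=[
    [-0.1,0.25,0,0,0,0.0556],
  ],
)

```text
clock: 9.6
ee_pos: [0.6319, 0.0437, 0.2568]
eef_rot: [2.963, 1.035, 0.001]
ft_force: [4.1, -5.9, -1.2]
opening: 0.023
grip_force: 3.7
```

Emit:
play_rows(
  series=[
    [-0.13,0.23,0,0,0,0.0556],
  ],
)

```text
clock: 9.7
ee_pos: [0.6285, 0.0498, 0.2568]
eef_rot: [2.916, 1.164, 0.001]
ft_force: [3.0, -3.3, -0.6]
opening: 0.0231
grip_force: 2.3
```

Half-level centres are at TCP y 0.0248 going one way and 0.0166 the other, so the mean is 0.0205 and the knob target is 7.1°. I'll return there, allowing for 1.5 mm of backlash.

Emit:
play_rows(
  series=[
    [0.13,-0.23,0,0,0,-0.0556],
    [0.1,-0.25,0,0,0,-0.0556],
    [0.08,-0.25,0,0,0,-0.0556],
    [0.06,-0.25,0,0,0,-0.0556],
    [0.02,-0.15,0,0,0,-0.03],
    [0,0,0,0,0,0],
    [0,0,0,0,0,0],
  ],
)

```text
clock: 10.4
ee_pos: [0.6377, 0.0217, 0.2566]
eef_rot: [-3.091, -0.563, 0.0]
ft_force: [-0.7, 1.3, 0.8]
opening: 0.0229
grip_force: 0.7
```

Emit:
play_rows(
  series=[
    [0,0,0,0,0,0],
    [0,0,0,0,0,0],
    [0,0,0,0,0,0],
    [0,0,0,0,0,0],
    [0,0,0,0,0,0],
  ],
  grip=0.7,
)

```text
clock: 10.9
ee_pos: [0.6376, 0.021, 0.2567]
eef_rot: [3.091, 0.562, -0.0]
ft_force: [0.1, 0.2, -0.3]
opening: 0.0598
grip_force: 0.0
```

Emit:
play_rows(
  series=[
    [0,0,0.8,0,0,0],
    [0,0,0.9,0,0,0],
    [0,0,0.9,0,0,0],
    [0,0,0.9,0,0,0],
    [0,0,0.9,0,0,0],
    [0,0,0.9,0,0,0],
    [0,0,0.9,0,0,0],
    [0,0,0,0,0,0],
  ],
)

```text
clock: 11.7
ee_pos: [0.6378, 0.0209, 0.4146]
eef_rot: [3.09, 0.562, 0.006]
ft_force: [0.5, -0.6, 0.1]
opening: 0.0599
grip_force: 0.0
```

```bash
python3 - <<'E'
from h import *
im=vision.grab_frame("wrist");c=vision.calibration("wrist")
cv2.imwrite("pics/w3.png",im);np.savez("w3.npz",**c)
o=r.get_obs();print(o["q"].round(3),o["ee_pos"],o["eef_rot"],o["clock"])
R,_=cv2.Rodrigues(o["eef_rot"]);print("tool y deg",np.degrees(np.arctan2(R[1,1],R[0,1])))
cv2.imwrite("pics/u3.png",np.vstack([cv2.resize(im,(448,280)).copy() if 0 else unwrap(im,c,(.563,.011),.066), cv2.copyMakeBorder(cv2.resize(im,(480,300)),0,0,0,240,0)]))
E
```

```text
[-0.095  0.463  0.284  1.39   0.     2.687] [0.6377449  0.02096225 0.41277395] [3.09030926 0.56185252 0.00350683] 11.75
tool y deg -69.39115310362959
```

View pics/u3.png

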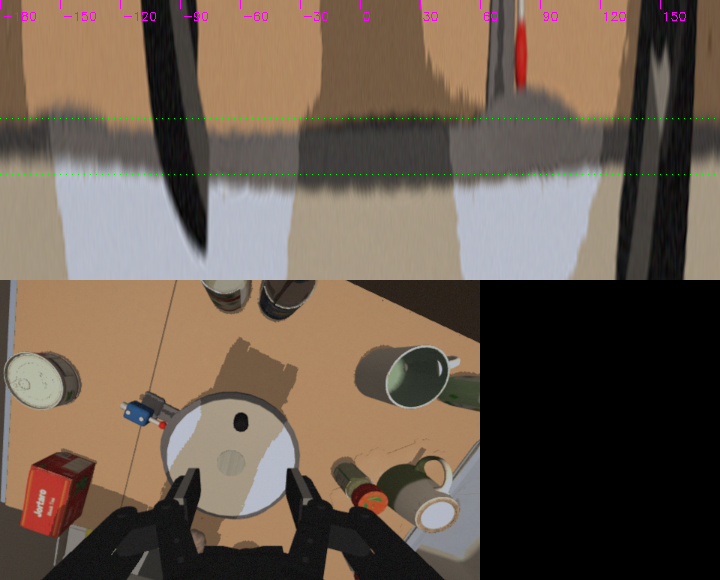

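The rim bump at the feeler spans about 60–110°, and the ball is pushed out about 5 mm, so the high spot is at the feeler and released. Next is the jar, with its cap re-measured from the earlier wrist view.

Emit:
play_rows(
  series=[
    [-0.58,-0.945,0,0,0,0],
    [-0.58,-0.945,0,0,0,0],
    [-0.58,-0.945,0,0,0,0],
    [-0.58,-0.945,0,0,0,0],
    [-0.58,-0.945,0,0,0,0],
    [-0.58,-0.945,0,0,0,0],
    [-0.58,-0.945,0,0,0,0],
    [-0.58,-0.945,0,0,0,0],
    [-0.58,-0.945,0,0,0,0],
    [-0.58,-0.945,0,0,0,0],
    [-0.58,-0.945,0,0,0,0],
    [-0.58,-0.945,0,0,0,0],
  ],
  grip=1,
)

```text
clock: 12.95
ee_pos: [0.4627, -0.2633, 0.4107]
eef_rot: [-3.09, -0.562, 0.001]
ft_force: [0.6, 0.5, 0.7]
opening: 0.0855
grip_force: 0.0
```

Emit:
play_rows(
  series=[
    [-0.58,-0.945,0,0,0,0],
    [0,0,-0.8,0,0,0],
    [0,0,-0.8,0,0,0],
    [0,0,0,0,0,0],
  ],
)

```text
clock: 13.35
ee_pos: [0.4483, -0.2858, 0.3689]
eef_rot: [-3.087, -0.561, 0.005]
ft_force: [-0.2, -0.3, 0.5]
opening: 0.0851
grip_force: 0.0
```

```bash
python3 - <<'E'
from h import *
im=vision.grab_frame("wrist");cv2.imwrite("pics/w4.png",im);np.savez("w4.npz",**vision.calibration("wrist"))
o=r.get_obs();print(o["q"].round(3),o["ee_pos"],o["clock"])
print("exp cap px",w2px("wrist",[.4492,-.2858,.106]))
c=np.load("w1.npz");K,R,t=c["mtx"],c["R"],c["t"].ravel();d=R.T@np.linalg.inv(K)@[173,52,1.];O=-R.T@t;print("w1 cap",O+d*(.106-O[2])/d[2])
E
```

```text
[-0.721  0.289 -0.105  1.18   0.     2.061] [ 0.44865472 -0.28585861  0.37046073] 13.4
exp cap px [323.92100872 203.48310575]
w1 cap [ 0.44775577 -0.28424603  0.106     ]
```

View pics/w4.png

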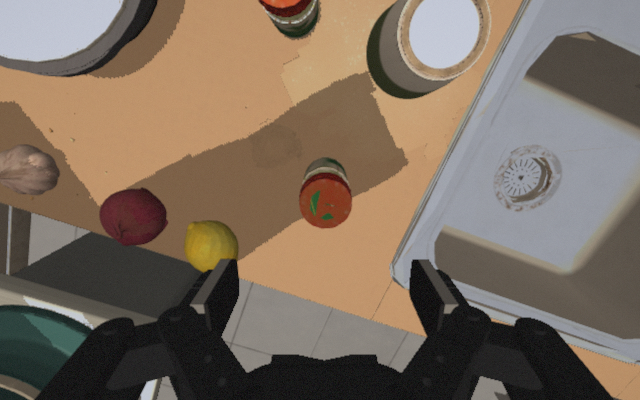

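The cap is at (326,202) against (324,203) expected, and it is the red-capped jar nearest the base. Descending to grip it.

Emit:
play_rows(
  series=[
    [0.02,0,-0.95,0,0,0],
    [0,0,-0.95,0,0,0],
    [0,0,-0.95,0,0,0],
    [0,0,-0.95,0,0,0],
    [0,0,-0.95,0,0,0],
    [0,0,0,0,0,0],
    [0,0,0,0,0,0],
  ],
)

```text
clock: 14.1
ee_pos: [0.4499, -0.2862, 0.2539]
eef_rot: [3.091, 0.562, 0.0]
ft_force: [0.7, 0.4, 0.7]
opening: 0.0851
grip_force: 0.0
```

Emit:
play_rows(
  series=[
    [0,0,0,0,0,0],
    [0,0,0,0,0,0],
    [0,0,0,0,0,0],
    [0,0,0,0,0,0],
    [0,0,0,0,0,0],
    [0,0,0,0,0,0],
    [0,0,0,0,0,0],
  ],
  grip=0.3,
)

```text
clock: 14.8
ee_pos: [0.4498, -0.2863, 0.2541]
eef_rot: [3.09, 0.562, 0.002]
ft_force: [-2.1, 1.6, 11.0]
opening: 0.0429
grip_force: 59.5
```

Emit:
play_rows(
  series=[
    [0,0,0.4,0,0,0],
    [0,0,0.8,0,0,0],
    [0,0,0.95,0,0,0],
    [0,0,0.95,0,0,0],
    [0,0,0.95,0,0,0],
    [0,0,0.95,0,0,0],
    [0,0,0,0,0,0],
  ],
)

```text
clock: 15.5
ee_pos: [0.4498, -0.2864, 0.3813]
eef_rot: [3.087, 0.561, 0.005]
ft_force: [1.0, 0.3, -1.0]
opening: 0.0428
grip_force: 61.1
```

```bash
python3 - <<'E'
from h import *
o=r.get_obs();print(o["ee_pos"],o["ft_force"],o["opening"],o["clock"])
a=np.radians(81.5);m=np.array([.563+.07*np.cos(a),.011+.07*np.sin(a)]);print(m,(m-o["ee_pos"][:2])/.025)
E
```

```text
[ 0.44984519 -0.28635121  0.38128626] [ 0.96984371  0.3105144  -0.96386333] 0.0427549966738482 15.5
[0.57334666 0.08023111] [ 4.94005883 14.66329276]
```

Emit:
play_rows(
  series=[
    [0.33,0.98,0,0,0,0],
    [0.33,0.98,0,0,0,0],
    [0.33,0.98,0,0,0,0],
    [0.33,0.98,0,0,0,0],
    [0.33,0.98,0,0,0,0],
    [0.33,0.98,0,0,0,0],
    [0.33,0.98,0,0,0,0],
    [0.33,0.98,0,0,0,0],
    [0.33,0.98,0,0,0,0],
    [0.33,0.98,0,0,0,0],
    [0.33,0.98,0,0,0,0],
    [0.33,0.98,0,0,0,0],
  ],
)

```text
clock: 16.7
ee_pos: [0.5486, 0.0089, 0.3776]
eef_rot: [-3.091, -0.562, 0.001]
ft_force: [-0.4, 0.1, -0.2]
opening: 0.0429
grip_force: 61.2
```

Emit:
play_rows(
  series=[
    [0.33,0.98,0,0,0,0],
    [0.33,0.98,0,0,0,0],
    [0.33,0.94,0,0,0,0],
    [0,0,-0.8,0,0,0],
    [0,0,-0.5,0,0,0],
    [0,0,-0.3,0,0,0],
    [0,0,-0.2,0,0,0],
    [0,0,0,0,0,0],
  ],
)

```text
clock: 17.5
ee_pos: [0.5732, 0.0802, 0.3326]
eef_rot: [-3.091, -0.561, 0.001]
ft_force: [0.1, 0.4, -0.7]
opening: 0.0428
grip_force: 61.2
```

```bash
python3 - <<'E'
from h import *
im=vision.grab_frame("wrist");cv2.imwrite("pics/w5.png",im)
o=r.get_obs();print(o["ee_pos"],o["ft_force"],o["torque"],o["clock"])
print(w2px("wrist",[.5733,.0802,.07]))
E
```

```text
[0.57331088 0.08020931 0.33308679] [ 0.24704883  0.20607279 -1.21674766] [-0.03504881 -0.0029464   0.01559119] 17.55
[322.92892736 205.07565208]
```

View pics/w5.png

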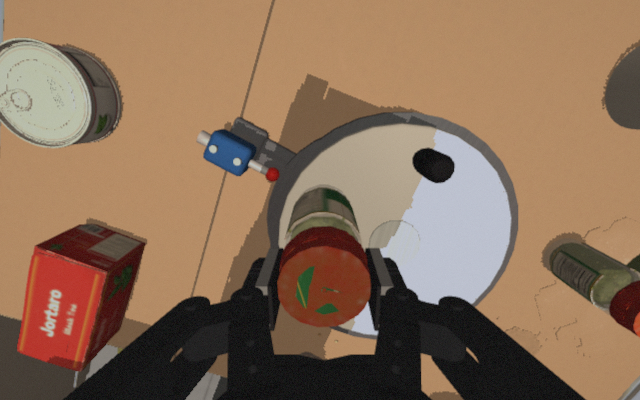

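The jar hangs upright with its foot around (325,210), over the mark pixel (323,205). The knob is clear at (434,164). Lowering gently.

Emit:
play_rows(
  series=[
    [0,0,-0.1,0,0,0],
    [0,0,-0.1,0,0,0],
    [0,0,-0.08,0,0,0],
    [0,0,0,0,0,0],
  ],
)

```text
clock: 17.95
ee_pos: [0.5733, 0.0804, 0.3257]
eef_rot: [-3.091, -0.562, 0.0]
ft_force: [0.6, 1.1, -1.2]
opening: 0.0426
grip_force: 61.2
```

Emit:
play_rows(
  series=[
    [0,0,-0.04,0,0,0],
    [0,0,0,0,0,0],
  ],
)

```text
clock: 18.15
ee_pos: [0.5733, 0.0804, 0.3249]
eef_rot: [3.091, 0.562, -0.0]
ft_force: [-0.3, 0.3, -1.3]
opening: 0.0421
grip_force: 61.2
```

Emit:
play_rows(
  series=[
    [0,0,-0.04,0,0,0],
    [0,0,0,0,0,0],
  ],
)

```text
clock: 18.35
ee_pos: [0.5734, 0.0804, 0.3242]
eef_rot: [3.091, 0.562, 0.001]
ft_force: [0.3, -0.1, 1.7]
opening: 0.0426
grip_force: 61.5
```

Contact is felt (Fz −1.3 to +1.7), so I'll release and lift.

Emit:
play_rows(
  series=[
    [0,0,0,0,0,0],
    [0,0,0,0,0,0],
    [0,0,0,0,0,0],
    [0,0,0,0,0,0],
    [0,0,0,0,0,0],
    [0,0,0,0,0,0],
  ],
  grip=0.9,
)

```text
clock: 18.95
ee_pos: [0.5733, 0.0803, 0.3239]
eef_rot: [3.091, 0.562, -0.0]
ft_force: [-0.2, -0.8, 0.9]
opening: 0.0769
grip_force: 0.0
```

Emit:
play_rows(
  series=[
    [0,0,0.3,0,0,0],
    [0,0,0.6,0,0,0],
    [0,0,0.8,0,0,0],
    [0,0,0.8,0,0,0],
    [0,0,0.8,0,0,0],
    [-0.5,-0.8,0.5,0,0,0],
    [-0.5,-0.8,0.3,0,0,0],
    [-0.5,-0.8,0,0,0,0],
    [-0.5,-0.8,0,0,0,0],
    [-0.5,-0.8,0,0,0,0],
    [0,0,0,0,0,0],
    [0,0,0,0,0,0],
  ],
)

```text
clock: 20.15
ee_pos: [0.5108, -0.0198, 0.427]
eef_rot: [3.091, 0.56, 0.001]
ft_force: [0.0, -0.1, -0.7]
opening: 0.0769
grip_force: 0.0
```

```bash
python3 - <<'E'
from h import *
im=vision.grab_frame("wrist");c=vision.calibration("wrist")
o=r.get_obs();print(o["ee_pos"],o["clock"])
print("cap exp",w2px("wrist",[.5733,.0802,.176]),"foot",w2px("wrist",[.5733,.0802,.07]))
cv2.imwrite("pics/w6.png",np.vstack([cv2.resize(unwrap(im,c,(.563,.011)),(640,200)),im]))
E
```

```text
[ 0.5109983  -0.01942785  0.42683063] 20.2
cap exp [219.24271841  82.83702999] foot [253.58111765  89.33932783]
```

View pics/w6.png

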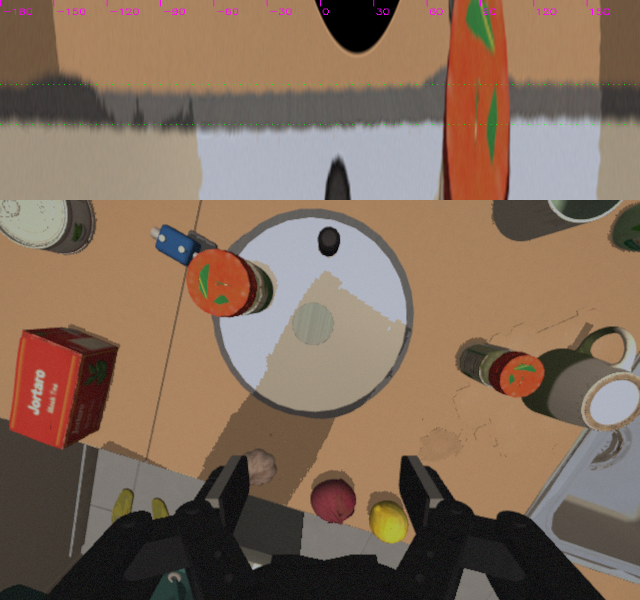

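The jar stands upright, with its cap at (222,83) against (219,83) expected. I'll check that the knob has not moved from 7°, then hand in.

```bash
python3 - <<'E'
from h import *
p=px2w("wrist",329,36,.113)-[.563,.011,0];a=np.degrees(np.arctan2(p[1],p[0]));print(np.hypot(*p[:2]),a)
if abs(a-7.1)<5: print(r.job_done())
E
```

```text
0.07616645742323834 9.060409308415958
the job is handed in; nothing more can be done
None
```

I handed in the job at about 20 s: the high spot was centred at the feeler from two-way drag readings and the turntable let go, and the red-capped jar stands upright on the plate at the mark spot; no verdict came back.

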